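# Load the swing-out seasoning rack and turn it to serving

### The job

Swing the turntable fully round to its loading stop so that the wooden rack comes out from under the clear guard, then stand every seasoning shaker from the table upright in the rack, one to a cell. When all are in, swing the loaded rack half a turn back under the guard, fully home against its serving stop, and let go; leave the scale, the paper cup and the carton where they are.

Things in the scene. Friction and masses are not known exactly. Their poses are not given: they have to be found in the camera images.
- turntable (a joint): angle of the white round turntable (disc 390 mm across, top face 30 mm above the table) that carries the wooden rack and the black handle post; stays where it is left. 0 = loading stop (rack on the robot's side, in the open); grows anticlockwise from above to 3.14 rad = serving stop (rack under the clear guard). The handle travels round the robot's side of the disc
- pivot (a point): point on the turntable's axis, on the top face of the disc. A fixed clear guard pane 190 mm wide covers the disc's far side, from 80 to 245 mm beyond the axis, 172 to 178 mm above the table, on two thin posts beyond the disc: a rack under the pane cannot be loaded from above
- handle (a point): point to grip on the black upright round handle post of the turntable, 16 mm diameter, 90 mm tall, fixed on the disc 150 mm from the axis; this point is on the post's axis, 14 mm below its top and 106 mm above the table
- rack (a point): centre of the inner floor of the wooden six-cell rack fixed on the turntable, 35 mm above the table; x along its short side (2 cells, outer 147 mm), y along its long side (3 cells, outer 218 mm), z up. Walls and dividers are 5 mm thick and stand 30 mm above the cell floors
- cell_0 (a point): centre of the floor of cell 0 of the rack (row 0, place 0); each cell is 66 x 66 mm inside, 30 mm deep; cells are 71 mm apart centre to centre; floor 35 mm above the table
- cell_1 (a point): centre of the floor of cell 1 of the rack (row 0, place 1); each cell is 66 x 66 mm inside, 30 mm deep; cells are 71 mm apart centre to centre; floor 35 mm above the table
- cell_2 (a point): centre of the floor of cell 2 of the rack (row 0, place 2); each cell is 66 x 66 mm inside, 30 mm deep; cells are 71 mm apart centre to centre; floor 35 mm above the table
- cell_3 (a point): centre of the floor of cell 3 of the rack (row 1, place 0); each cell is 66 x 66 mm inside, 30 mm deep; cells are 71 mm apart centre to centre; floor 35 mm above the table
- cell_4 (a point): centre of the floor of cell 4 of the rack (row 1, place 1); each cell is 66 x 66 mm inside, 30 mm deep; cells are 71 mm apart centre to centre; floor 35 mm above the table
- cell_5 (a point): centre of the floor of cell 5 of the rack (row 1, place 2); each cell is 66 x 66 mm inside, 30 mm deep; cells are 71 mm apart centre to centre; floor 35 mm above the table
- shaker_blue: seasoning shaker, closed white plastic tub with a coloured label band and a lid in blue, a cylinder of 46 mm diameter and 86 mm height, about 130 g, heaviest near the bottom; origin at the centre of its underside, z up through the lid. May be absent
- shaker_red: seasoning shaker, closed white plastic tub with a coloured label band and a lid in red, a cylinder of 46 mm diameter and 86 mm height, about 130 g, heaviest near the bottom; origin at the centre of its underside, z up through the lid. May be absent
- shaker_yellow: seasoning shaker, closed white plastic tub with a coloured label band and a lid in yellow, a cylinder of 46 mm diameter and 86 mm height, about 130 g, heaviest near the bottom; origin at the centre of its underside, z up through the lid. May be absent
- shaker_green: seasoning shaker, closed white plastic tub with a coloured label band and a lid in green, a cylinder of 46 mm diameter and 86 mm height, about 130 g, heaviest near the bottom; origin at the centre of its underside, z up through the lid. May be absent
- shaker_orange: seasoning shaker, closed white plastic tub with a coloured label band and a lid in orange, a cylinder of 46 mm diameter and 86 mm height, about 130 g, heaviest near the bottom; origin at the centre of its underside, z up through the lid. May be absent
- shaker_black: seasoning shaker, closed white plastic tub with a coloured label band and a lid in black, a cylinder of 46 mm diameter and 86 mm height, about 130 g, heaviest near the bottom; origin at the centre of its underside, z up through the lid. May be absent
- scale: kitchen scale with a pink plate, 120 x 170 x 30 mm, beyond the work on the left; origin at the centre of its underside. To be left alone
- cup: white paper cup, 72 mm across the rim, 85 mm tall, beyond the work on the right; origin at the centre of its underside. To be left alone
- carton: small brown carton 100 x 140 x 60 mm, farther off on the right; origin at the centre of its underside. To be left alone

How it is judged:
By the outcome, as a careful person would: the job done as asked, in the order asked, and still so for the second after the job is handed in, with the robot touching nothing.
Of shaker_blue, shaker_red, shaker_yellow, shaker_green, shaker_orange, shaker_black only 4 to 6 are there at a start; the rules pass over those that are not, and their reading is None.
At some moment in a run one of shaker_blue, shaker_red, shaker_yellow, shaker_green, shaker_orange, shaker_black may be knocked a few centimetres aside while the robot is not near it.
Once in a run the grip may slacken for a moment while it holds something.
It also fails if it takes over 210 s, if anything falls off the work surface, if the arm or the gripper's body presses on something with over 40 N, if the wrist force passes 120 N, or if a joint passes its speed limit or range.

### The arm

A 6-joint arm with a two-finger parallel gripper is mounted at the origin on the work surface. World frame = base frame: x ahead of the robot, y to its left, z up, the work surface at z = 0. Lengths are in m, angles in rad, forces in N, time in s.
With the tool pointing down it reaches from about 0.3 to 0.875 m from the base axis. Payload 6.4 kg.
Tool frame: the origin (TCP) lies midway between the tips of the shut fingers; the grasp point (between the pads) lies 19 mm behind it; z points along the fingers, y is the line along which they close (so a half turn about z gives the same grasp; the last joint's range is limited). The gripper opens to 88 mm and grips with 3 to 60 N. Pads are 18 mm wide; open, the fingers measure 123 mm over their backs; the gripper's body (75 mm by 187 mm) begins 45 mm behind the grasp point.
Start: joints at [-1.534, 0.181, 1.607, -0, 1.354, -0.206], TCP at [0.138, -0.558, 0.239] pointing down, gripper open.
Joint ranges: [-2.99, 2.99], [-0.89, 2.07], [0.3, 2.58], [-1.14, 4.28], [0, 2.63], [-3.12, 3.12]. Speed limits (rad/s): [2.57, 2.57, 3.01, 3.14, 3.14, 3.14].

### API

Orientations are given as a 3x3 rotation matrix whose columns are the frame's x, y, z axes.
In Python, from workcell import ctrl gives the robot as it stands.
- The arm moves only by the tool drive_tool, never from a script. Its argument "increments" is a list of rows, each a list of 5 numbers: the shift along the tool's x, y, z in mm, then the turn about the tool's z in rad, then the opening, from 0 (shut) to 1 (fully open). In form: [[dx, dy, dz, turn, jaw], ...]. A call has 1 to 12 rows; each row is the pose to reach, as a shift and turn from the pose commanded when the call began, along the tool's axes at that moment; what a row does not reach only later rows make up. A row lasts 1/10 s, in which the tool goes at most 50 mm and 8.59 degrees, less where a joint would pass 70% of its speed; a pose out of reach is approached as far as the arm can. A call with a gripper value outside its range is refused whole. The fingers move at their own pace and stop on an object; "newtons" is the grip in N (left out, the last holds). Time passes only in rows, so rows that repeat a pose let the fingers close. It gives the time, the measured TCP pose, the force, the opening and the grip force at its end, in the units of the state.
- ctrl.get_obs(): the state, without advancing time (a new reading comes with each control period).
- ctrl.camera(name): name is "scene" or "top" or "wrist"; returns a dict with "image" (480x640x3 uint8, red, green, blue), "intrinsics" (3x3 intrinsics, pixels), "R" (3x3) and "t" (3): a world point X has camera coordinates R X + t. Camera axes: x right, y down, z forward; pixel columns grow to the right and rows downward; lengths in m; the calibration is good to about 2 mm. A picture is of the moment at which its call begins. There is no depth.
- ctrl.hand_in(): hands the job in; it is judged then, once.
The state is a dict: "clock": time; "q": joint angles; "joint_vel": joint speeds; "joint_torque": joint torques, N m; "tool_pos": TCP position; "tool_rot": TCP orientation; "force": force on the tool from outside, world axes, zero at the start; "torque": the same for the moment, N m; "opening": opening from 0.0 (shut) to 1.0 (fully open); "finger_force": force on a finger pad.
Only numpy, scipy, OpenCV 4.12 (cv2) and the standard library are available. Lean on these libraries where they do the work, as an engineer would, in place of code of your own. Each camera call takes 0.05 s, during which the arm holds its last target. There are 200 camera calls.

## Working session

There is one attempt and no reset: what is moved stays moved. The work goes in short steps, Python scripts to look and compute and a tool call to move; the robot and the scene stay as the last step left them, time stands still between calls to the robot, and variables do not carry over. Pictures are saved under pics/ and viewed, at most 14 in all, crops included, and the job is handed in when it is done.

Besides the shell and the picture viewer there is one more tool, called after "Call:" as name([rows], argument=value, ...), one row to a line, values as JSON. drive_tool: Moves the arm, as the interface text tells. Its arguments: {"type":"object","properties":{"increments":{"type":"array"},"newtons":{"type":"number"}},"required":["increments"]}

```bash
mkdir -p pics; ls
python3 - <<'E'
from workcell import ctrl
import cv2,numpy as np
np.set_printoptions(precision=4,suppress=True)
o=ctrl.get_obs();print(o)
for n in("scene","top"):
    c=ctrl.camera(n);cv2.imwrite(f"pics/{n}0.png",c["image"][:,:,::-1]);print(n,c["intrinsics"],c["R"],c["t"],-c["R"].T@c["t"])
E
```

```text
pics
{'clock': 0.0, 'q': array([-1.5343,  0.1815,  1.608 ,  0.    ,  1.3538, -0.2063]), 'joint_vel': array([ 0.0006, -0.0004, -0.0002,  0.0015, -0.0002,  0.0006]), 'joint_torque': array([ -0.0004, -43.3873, -34.1852,   0.0702,   0.0387,  -0.0002]), 'tool_pos': array([ 0.1382, -0.5576,  0.2378]), 'tool_rot': array([[ 0.9707,  0.2404, -0.    ],
       [ 0.2404, -0.9707,  0.0017],
       [ 0.0004, -0.0017, -1.    ]]), 'force': array([ 0.298 , -0.5521,  0.201 ]), 'torque': array([ 0.0552, -0.0223,  0.0498]), 'finger_force': 0.0, 'opening': 1.000750649996698}
scene [[444.3574   0.     324.6677]
 [  0.     444.3574 241.5022]
 [  0.       0.       1.    ]] [[-0.442   0.897   0.0066]
 [ 0.4994  0.2522 -0.8288]
 [-0.7451 -0.3631 -0.5595]] [ 0.2928 -0.178   1.7244] [1.5032 0.4083 0.8153]
top [[557.0785   0.     321.4264]
 [  0.     557.0785 250.2355]
 [  0.       0.       1.    ]] [[-0.0275 -0.9996  0.0014]
 [-0.9926  0.0271 -0.1179]
 [ 0.1179 -0.0047 -0.993 ]] [-0.0481  0.5681  1.3012] [ 0.4092 -0.0574  1.3592]
```

View pics/top0.png

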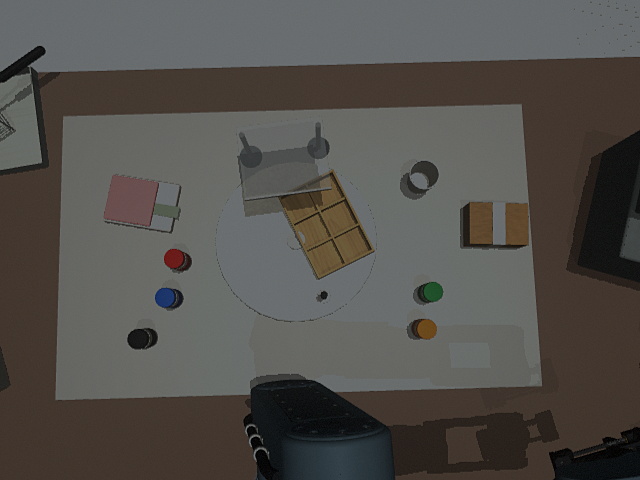

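View pics/scene0.png

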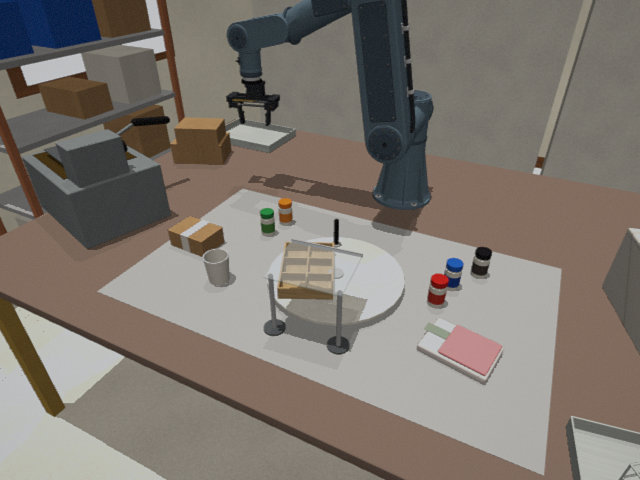

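Top view: the rack is half turned, with the handle at about (323,295). There are five upright shakers: red (176,259), blue (166,298), black (140,338), green (431,292) and orange (425,329). The scene view agrees. Yellow is absent.

```bash
cat > h.py <<'E'
from workcell import ctrl
import cv2,numpy as np
from scipy.optimize import least_squares
np.set_printoptions(precision=4,suppress=True)
HSV={'red':((0,140,50),(7,255,255)),'orange':((9,140,60),(20,255,255)),'green':((50,100,30),(85,255,255)),
 'blue':((100,130,40),(130,255,255)),'yellow':((22,140,60),(35,255,255)),'black':((0,0,0),(180,255,38))}
def ray(c,uv,z):
    uv=np.atleast_2d(np.asarray(uv,float)); R,t=np.array(c["R"]),np.array(c["t"])
    d=np.c_[uv,np.ones(len(uv))]@np.linalg.inv(c["intrinsics"]).T@R
    o=-R.T@t; return o+d*((z-o[2])/d[:,2])[:,None]
def proj(c,X):
    p=np.asarray(c["intrinsics"])@(np.array(c["R"])@X+c["t"]); return p[:2]/p[2]
def blobs(im,name,amin=60,amax=1500):
    h=cv2.cvtColor(im,cv2.COLOR_RGB2HSV); m=cv2.inRange(h,*HSV[name])
    n,l,s,c=cv2.connectedComponentsWithStats(m)
    return [(l==i,c[i],s[i,4]) for i in range(1,n) if amin<s[i,4]<amax]
def lid(c,mask,z=.086,r=.023):
    v,u=np.nonzero(mask); P=ray(c,np.c_[u,v],z)[:,:2]; o=-np.array(c["R"]).T@c["t"]
    d=P.mean(0)-o[:2]; d/=np.linalg.norm(d); n=np.array([-d[1],d[0]])
    a=P@d; b=P@n; px=.0011
    return d*(a.max()+px-r)+n*(b.max()+b.min())/2, np.ptp(b)+2*px, np.ptp(a)
def shakers(c,z=.086):
    for k in HSV:
        for m,cc,s in blobs(c["image"],k):
            if 60<cc[0]<540 and 110<cc[1]<385: 
                p,w,a=lid(c,m,z); 
                if .03<w<.06: print(k,cc,s,'xy',p,'w,len',round(w,4),round(a,4))
def to(x,y,z,dirdeg=None):
    """increments from the measured pose to world TCP, closing axis direction dirdeg"""
    o=ctrl.get_obs();R=o["tool_rot"];d=R.T@(np.array([x,y,z])-o["tool_pos"])*1000
    cur=np.degrees(np.arctan2(R[1,1],R[0,1])); t=0
    if dirdeg is not None: t=-((dirdeg-cur+90)%180-90)
    print('inc mm',d.round(1),'turn',round(np.radians(t),3),'deg',round(t,1),'curdir',round(cur,1),'q',o["q"].round(2),'clk',round(o["clock"],1))
E
python3 - <<'E'
from h import *
c=ctrl.camera("top");im=c["image"]
shakers(c)
g=cv2.cvtColor(im,cv2.COLOR_RGB2GRAY)
e=cv2.Canny(g,15,40);v,u=np.nonzero(e[170:330,205:390]);P=ray(c,np.c_[u+205,v+170],.03)[:,:2]
c0=ray(c,[297,243],.03)[0,:2];best=0
rng=np.random.default_rng(0)
for i in range(6000):
    q=c0+rng.uniform(-.03,.03,2);n=(abs(np.linalg.norm(P-q,axis=1)-.195)<.0015).sum()
    if n>best:best,b=n,q
s=P[abs(np.linalg.norm(P-b,axis=1)-.195)<.003]
f=least_squares(lambda x:np.linalg.norm(s-x[:2],axis=1)-x[2],[*b,.195],loss='soft_l1',f_scale=.001);print('pivot',best,f.x)
m=g[285:306,312:334];v,u=np.nonzero(m<60);hd=ray(c,[u.mean()+312,v.mean()+285],.115)[0];print(len(u),u.min()+312,u.max()+312,v.min()+285,v.max()+285)
d=hd[:2]-f.x[:2];print('handle',hd,np.linalg.norm(d),np.degrees(np.arctan2(d[1],d[0])))
# rack
h=cv2.cvtColor(im,cv2.COLOR_RGB2HSV);m=cv2.inRange(h[150:300,230:400],(8,70,60),(28,255,255))
k=max(cv2.findContours(m,0,2)[0],key=cv2.contourArea);r=cv2.minAreaRect(k);bx=cv2.boxPoints(r)+[230,150]
B=ray(c,bx,.065)[:,:2];print('rack',B.mean(0),np.linalg.norm(B[1]-B[0]),np.linalg.norm(B[2]-B[1]),np.degrees(np.arctan2(*(B[1]-B[0])[::-1])))
E
```

```text
red [173.3064 258.0471] 297 xy [0.5516 0.277 ] w,len 0.0458 0.0439
orange [426.3366 328.8268] 306 xy [ 0.3749 -0.2961] w,len 0.0452 0.0436
green [432.5993 291.1852] 297 xy [ 0.4594 -0.3147] w,len 0.0445 0.0434
blue [164.5115 297.0295] 305 xy [0.4629 0.2971] w,len 0.0446 0.0443
black [421.4308 292.1385] 65 xy [ 0.4549 -0.2852] w,len 0.0408 0.0269
black [178.7344 298.7656] 64 xy [0.4568 0.2549] w,len 0.0434 0.0198
black [138.0355 338.568 ] 338 xy [0.3704 0.3572] w,len 0.0461 0.0463
black [152.1935 336.9032] 93 xy [0.3741 0.318 ] w,len 0.0445 0.0248
pivot 268 [ 0.5922 -0.002   0.1951]
51 318 327 291 300
handle [ 0.4565 -0.0644  0.115 ] 0.14934358378814802 -155.30281429282712
rack [ 0.6264 -0.0747] 0.1490433573116589 0.21851633992545422 -64.09853325316391
```

Run:
```python
from h import *
to(.4565,-.0644,.20,105);to(.4565,-.0644,.087,105)
```

```text
inc mm [ 427.5 -402.3   38.7] turn -0.019 deg -1.1 curdir -76.1 q [-1.53  0.18  1.61 -0.    1.35 -0.21] clk 0.1
inc mm [ 427.5 -402.1  151.7] turn -0.019 deg -1.1 curdir -76.1 q [-1.53  0.18  1.61 -0.    1.35 -0.21] clk 0.1
```

Call:
drive_tool([
  [427, -402, 39, 0, 0.5],
  [427, -402, 39, 0, 0.5],
  [427, -402, 39, 0, 0.5],
  [427, -402, 39, 0, 0.5],
  [427, -402, 39, 0, 0.5],
  [427, -402, 39, 0, 0.5],
  [427, -402, 39, 0, 0.5],
  [427, -402, 39, 0, 0.5],
  [427, -402, 39, 0, 0.5],
  [427, -402, 39, 0, 0.5],
  [427, -402, 39, 0, 0.5],
  [427, -402, 39, 0, 0.5],
])

```text
clock: 1.35
tool_pos: [0.4569, -0.0626, 0.1995]
tool_rot: [[0.97, 0.242, 0.0], [0.242, -0.97, 0.0], [0.0, -0.0, -1.0]]
force: [0.1, -0.5, 0.6]
opening: 0.499
finger_force: 0.0
```

Call:
drive_tool([
  [-1, 1, 50, 0, 0.5],
  [-1, 1, 100, 0, 0.5],
  [-1, 1, 113, 0, 0.5],
  [-1, 1, 113, 0, 0.5],
  [-1, 1, 113, 0, 0],
  [-1, 1, 113, 0, 0],
  [-1, 1, 113, 0, 0],
  [-1, 1, 113, 0, 0],
  [-1, 1, 113, 0, 0],
  [-1, 1, 113, 0, 0],
], newtons=25)

```text
clock: 2.35
tool_pos: [0.4563, -0.0669, 0.0879]
tool_rot: [[0.971, 0.24, 0.002], [0.24, -0.971, -0.001], [0.002, 0.001, -1.0]]
force: [-1.7, 0.7, 6.3]
opening: 0.171
finger_force: 25.0
```

```bash
cat >> h.py <<'E'
def arc(phis,dirs,piv=(.592,-.002),r=.15,z=.087):
    o=ctrl.get_obs();R=o["tool_rot"];cur=np.degrees(np.arctan2(R[1,1],R[0,1]))
    for p,dd in zip(phis,dirs):
        a=np.radians(p);d=R.T@(np.array([piv[0]+r*np.cos(a),piv[1]+r*np.sin(a),z])-o["tool_pos"])*1000
        print(round(p),d.round(0),round(np.radians(-((dd-cur+90)%180-90)),2))
E
python3 - <<'E'
from h import *
print(ctrl.get_obs())
p=np.array([199,192,184,175,166,157,148,139,130,121,112,104,97,92,89.5,88]);arc(p,35+(p-90)*110/180)
E
```

```text
{'clock': 2.35, 'q': array([-0.4039,  0.1307,  2.0072, -0.    ,  1.0014,  0.9241]), 'joint_vel': array([ 0.0015,  0.0011, -0.0016, -0.0012,  0.0019,  0.0011]), 'joint_torque': array([ -0.183 , -31.384 , -25.5328,   0.0221,  -0.354 ,   0.0086]), 'tool_pos': array([ 0.4563, -0.0669,  0.0879]), 'tool_rot': array([[ 0.9707,  0.2404,  0.0021],
       [ 0.2404, -0.9707, -0.0009],
       [ 0.0018,  0.0014, -1.    ]]), 'force': array([-1.6674,  0.6715,  6.3112]), 'torque': array([ 0.0413,  0.1229, -0.0384]), 'finger_force': 25.000080037862062, 'opening': 0.170535713751417}
199 [ -2. -17.   1.] 0.04
192 [ -3. -35.   1.] 0.11
184 [ -0. -56.   1.] 0.2
175 [  5. -79.   1.] 0.3
166 [  15. -101.    1.] 0.39
157 [  27. -120.    1.] 0.49
148 [  43. -138.    1.] 0.58
139 [  61. -153.    1.] 0.68
130 [  81. -165.    1.] 0.78
121 [ 103. -174.    1.] 0.87
112 [ 126. -179.    1.] 0.97
104 [ 147. -180.    1.] 1.05
97 [ 165. -179.    1.] 1.13
92 [ 178. -177.    1.] 1.18
90 [ 185. -176.    1.] 1.21
88 [ 188. -175.    1.] 1.22
```

Call:
drive_tool([
  [-2, -17, 0, 0.04, 0],
  [-3, -35, 0, 0.11, 0],
  [0, -56, 0, 0.2, 0],
  [5, -79, 0, 0.3, 0],
  [15, -101, 0, 0.39, 0],
  [27, -120, 0, 0.49, 0],
  [43, -138, 0, 0.58, 0],
  [61, -153, 0, 0.68, 0],
  [81, -165, 0, 0.78, 0],
  [103, -174, 0, 0.87, 0],
  [126, -179, 0, 0.97, 0],
  [126, -179, 0, 0.97, 0],
])

```text
clock: 3.55
tool_pos: [0.537, 0.1393, 0.0874]
tool_rot: [[0.746, -0.666, 0.003], [-0.666, -0.746, 0.002], [0.001, -0.003, -1.0]]
force: [-0.9, 4.2, 7.0]
opening: 0.165
finger_force: 25.0
```

Run:
```python
from h import *
p=np.array([107,102,97,93,90,88,87]);arc(p,35+(p-90)*110/180)
```

```text
107 [ 7. -9.  0.] 0.05
102 [ 14. -20.   1.] 0.1
97 [ 22. -30.   1.] 0.16
93 [ 29. -38.   1.] 0.2
90 [ 35. -43.   1.] 0.23
88 [ 39. -47.   1.] 0.25
87 [ 41. -48.   1.] 0.26
```

Call:
drive_tool([
  [7, -9, 0, 0.05, 0],
  [14, -20, 0, 0.1, 0],
  [22, -30, 0, 0.16, 0],
  [29, -38, 0, 0.2, 0],
  [33, -41, 0, 0.23, 0],
  [35, -43, 0, 0.23, 0],
  [37, -45, 0, 0.23, 0],
  [37, -45, 0, 0.23, 0],
])

```text
clock: 4.35
tool_pos: [0.5796, 0.1444, 0.0843]
tool_rot: [[0.577, -0.816, -0.03], [-0.816, -0.578, -0.006], [-0.013, 0.028, -1.0]]
force: [-42.9, -11.8, 28.9]
opening: 0.171
finger_force: 24.7
```

Run:
```python
from h import *
o=ctrl.get_obs();d=o["tool_pos"][:2]-[.592,-.002];print(np.linalg.norm(d),np.degrees(np.arctan2(d[1],d[0])),o["force"])
p=np.array([90,89,88,87]);arc(p,35+0*p)
```

```text
0.14695963362423703 94.84647515445077 [-42.8626 -11.7619  28.868 ]
90 [  4. -12.  -3.] 0.01
89 [  6. -14.  -3.] 0.01
88 [  7. -16.  -3.] 0.01
87 [  9. -18.  -3.] 0.01
```

Call:
drive_tool([
  [-3, 7, 0, 0, 0],
  [-3, 7, 0, 0, 0],
  [-3, 7, 0, 0, 0],
])

```text
clock: 4.65
tool_pos: [0.5814, 0.1447, 0.0851]
tool_rot: [[0.576, -0.817, -0.007], [-0.817, -0.576, -0.001], [-0.003, 0.006, -1.0]]
force: [-5.0, -0.1, -1.6]
opening: 0.217
finger_force: 2.5
```

Run:
```python
from h import *
o=ctrl.get_obs();d=o["tool_pos"][:2]-[.592,-.002];print(np.linalg.norm(d),np.degrees(np.arctan2(d[1],d[0])),o["force"])
c=ctrl.camera("top");im=c["image"];cv2.imwrite("pics/t1.png",im[:,:,::-1])
h=cv2.cvtColor(im,cv2.COLOR_RGB2HSV);m=cv2.inRange(h[150:400,200:400],(8,70,60),(28,255,255))
k=max(cv2.findContours(m,0,2)[0],key=cv2.contourArea);r=cv2.minAreaRect(k);bx=cv2.boxPoints(r)+[200,150]
B=ray(c,bx,.065)[:,:2];print('rack',B,B.mean(0),np.linalg.norm(B[1]-B[0]),np.linalg.norm(B[2]-B[1]),np.degrees(np.arctan2(*(B[1]-B[0])[::-1])))
```

```text
0.147061481338113 94.15246959569673 [-4.9916 -0.1017 -1.5773]
rack [[ 0.5754  0.1071]
 [ 0.5993 -0.112 ]
 [ 0.4521 -0.127 ]
 [ 0.429   0.0893]] [ 0.5139 -0.0107] 0.22043181632371112 0.14797841072056925 -83.79212109637068
```

View pics/t1.png

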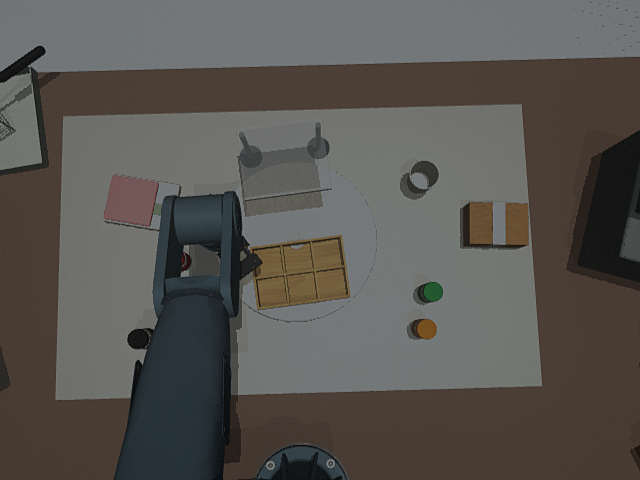

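The rack is now on the robot's side, with its image corners at about (250,247) and (348,300). Both it and the guard look yawed by about 6°, so I'll compare their angles to see whether the table is really at its stop.

Run:
```python
from h import *
c=ctrl.camera("top")
A=ray(c,[[242,200],[330,189],[238,157],[325,122]],.175)[:,:2];print(A,np.degrees(np.arctan2(*(A[1]-A[0])[::-1])),np.linalg.norm(A[1]-A[0]))
g=cv2.cvtColor(c["image"],cv2.COLOR_RGB2GRAY)[100:220,225:345]
L=cv2.createLineSegmentDetector().detect(g)[0][:,0]
for l in L:
    if np.hypot(l[2]-l[0],l[3]-l[1])>35:
        B=ray(c,l.reshape(2,2)+[225,100],.175)[:,:2];print((l+[225,100]*2).round(),np.degrees(np.arctan2(*(B[1]-B[0])[::-1])),B.ravel())
o=ctrl.get_obs();print(o["opening"],o["finger_force"],o["force"])
```

```text
[[ 0.6639  0.1057]
 [ 0.683  -0.0853]
 [ 0.7597  0.1135]
 [ 0.8337 -0.0787]] -84.28938660222596 0.19197956654390347
[244. 214. 237. 157.] 6.4886145334314405 [0.6321 0.1014 0.7604 0.116 ]
[244. 199. 329. 188.] -83.5449339990643 [ 0.6652  0.1006  0.6862 -0.0842]
[343. 108. 226. 111.] 90.10075645933783 [ 0.8643 -0.1197  0.8639  0.1397]
[262. 152. 304. 146.] -84.25983352004953 [ 0.7705  0.0609  0.7798 -0.0322]
[318. 192. 246. 201.] 96.08031537628219 [ 0.6779 -0.0593  0.6612  0.0978]
[302. 209. 257. 214.] 95.69099518342934 [ 0.6413 -0.0234  0.6316  0.074 ]
[317. 187. 266. 194.] 96.29956420988088 [ 0.6885 -0.0569  0.6762  0.0543]
0.17232720063205803 25.747671453282237 [-15.3282  -9.0905  14.3291]
```

Call:
drive_tool([
  [0, 0, 0, 0, 0],
  [0, 0, 0, 0, 0],
  [0, 0, 0, 0, 0],
  [2, -4, 0, 0, 0],
  [3, -6, 0, 0, 0],
  [3, -6, 0, 0, 0],
])

```text
clock: 5.35
tool_pos: [0.5801, 0.1437, 0.0845]
tool_rot: [[0.577, -0.816, -0.027], [-0.817, -0.577, -0.006], [-0.011, 0.025, -1.0]]
force: [-38.9, -11.4, 26.5]
opening: 0.171
finger_force: 24.7
```

Call:
drive_tool([
  [-2, 4, 0, 0, 0],
  [-2, 4, 0, 0, 0],
  [-2, 4, 0, 0, 0.4],
  [-2, 4, 0, 0, 0.4],
  [-2, 4, 0, 0, 0.4],
  [-2, 4, 0, 0, 0.4],
  [-2, 4, -50, 0, 0.4],
  [-2, 4, -100, 0, 0.8],
  [-2, 4, -110, 0, 0.8],
  [-2, 4, -110, 0, 0.8],
])

```text
clock: 6.35
tool_pos: [0.589, 0.1455, 0.2]
tool_rot: [[0.576, -0.817, 0.006], [-0.817, -0.576, 0.0], [0.003, -0.005, -1.0]]
force: [-0.3, -0.5, -1.2]
opening: 0.648
finger_force: 0.0
```

```bash
cat >> h.py <<'E'
RC=np.array([.513,-.0107]);EX=np.array([.9941,.1080]);EY=np.array([-.1080,.9941])
def cell(i,j): return RC+EX*.0355*(2*i-1)+EY*.071*(j-1)
E
python3 - <<'E'
from h import *
c=ctrl.camera("top");shakers(c)
for i in(0,1):print([cell(i,j) for j in range(3)])
for x,y in((.5516,.277),(.4629,.2971),(.3704,.3572)):
  to(x,y,.19,-130); print(np.degrees(np.arctan2(y,x)))
E
```

```text
red [173.3066 258.0328] 274 xy [0.5514 0.2764] w,len 0.0458 0.0424
orange [426.2974 328.7124] 306 xy [ 0.375  -0.2961] w,len 0.0449 0.0436
green [432.5993 291.1852] 297 xy [ 0.4594 -0.3147] w,len 0.0445 0.0434
black [135.0135 338.0538] 223 xy [0.3692 0.3571] w,len 0.0543 0.0362
[array([ 0.4854, -0.0851]), array([ 0.4777, -0.0145]), array([0.47 , 0.056])]
[array([ 0.556 , -0.0774]), array([ 0.5483, -0.0069]), array([0.5406, 0.0637])]
inc mm [-128.3  -46.5    7.3] turn -0.259 deg -14.8 curdir -144.8 q [ 0.05  0.28  1.57 -0.    1.29  2.57] clk 6.4
26.66468147140891
inc mm [-195.8   14.5    7.1] turn -0.259 deg -14.8 curdir -144.8 q [ 0.05  0.28  1.57 -0.    1.29  2.57] clk 6.4
32.69329261607005
inc mm [-298.2   55.5    6.9] turn -0.259 deg -14.8 curdir -144.8 q [ 0.05  0.28  1.57 -0.    1.29  2.57] clk 6.4
43.96066336893428
```

Call:
drive_tool([
  [-50, -20, 0, -0.14, 0.8],
  [-100, -36, 0, -0.28, 0.8],
  [-128, -46, 5, -0.28, 0.8],
  [-128, -46, 5, -0.28, 0.8],
  [-128, -46, 50, -0.28, 0.8],
  [-128, -46, 95, -0.28, 0.8],
  [-128, -46, 140, -0.28, 0.8],
  [-128, -46, 157, -0.28, 0.8],
  [-128, -46, 157, -0.28, 0.8],
  [-128, -46, 157, -0.28, 0.8],
], newtons=25)

```text
clock: 7.4
tool_pos: [0.5516, 0.2763, 0.0405]
tool_rot: [[0.779, -0.627, 0.001], [-0.627, -0.779, 0.0], [0.0, -0.0, -1.0]]
force: [0.3, 0.2, 0.3]
opening: 0.802
finger_force: 0.0
```

Call:
drive_tool([
  [0, 0, 0, 0, 0],
  [0, 0, 0, 0, 0],
  [0, 0, 0, 0, 0],
  [0, 0, 0, 0, 0],
  [0, 0, 0, 0, 0],
  [0, 0, -45, 0, 0],
  [0, 0, -95, 0, 0],
  [0, 0, -145, 0, 0],
  [0, 0, -160, 0, 0],
  [0, 0, -160, 0, 0],
])

```text
clock: 8.4
tool_pos: [0.5523, 0.277, 0.2028]
tool_rot: [[0.779, -0.626, 0.006], [-0.626, -0.779, 0.002], [0.003, -0.005, -1.0]]
force: [0.0, 0.1, -2.6]
opening: 0.514
finger_force: 25.0
```

Run:
```python
from h import *
for ij in((1,2),(1,1)):
  to(*cell(*ij),.2,-129)
c=ctrl.camera("wrist");cv2.imwrite("pics/w1.png",c["image"][:,:,::-1])
```

```text
inc mm [124.5 173.6   2.4] turn 0.004 deg 0.2 curdir -128.8 q [0.27 0.3  1.53 0.   1.3  2.52] clk 8.4
inc mm [174.7 223.8   2.3] turn 0.004 deg 0.2 curdir -128.8 q [0.27 0.3  1.53 0.   1.3  2.52] clk 8.4
```

View pics/w1.png

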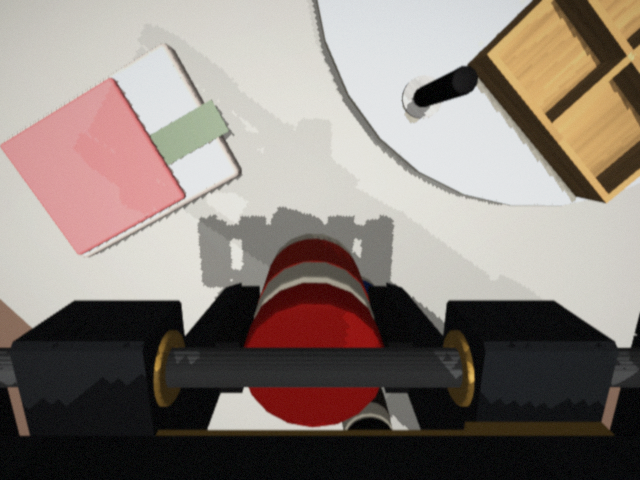

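The wrist view shows the red shaker held upright between the pads, at about (315,330), with the rack and handle ahead on the right.

Call:
drive_tool([
  [25, 35, 0, 0, 0],
  [54, 75, 0, 0, 0],
  [82, 115, 0, 0, 0],
  [108, 151, 0, 0, 0],
  [124, 173, 0, 0, 0],
  [124, 173, 0, 0, 0],
  [124, 173, 0, 0, 0],
  [124, 173, 40, 0, 0],
  [124, 173, 80, 0, 0],
  [124, 173, 110, 0, 0],
  [124, 173, 120, 0, 0],
  [124, 173, 120, 0, 0],
])

```text
clock: 9.65
tool_pos: [0.5375, 0.0654, 0.0778]
tool_rot: [[0.78, -0.625, -0.004], [-0.625, -0.78, 0.001], [-0.004, 0.002, -1.0]]
force: [-0.8, -0.2, -1.9]
opening: 0.514
finger_force: 25.0
```

Call:
drive_tool([
  [0, 0, 4, 0, 0],
  [0, 0, 7, 0, 0],
  [0, 0, 7, 0, 0],
  [0, 0, 7, 0, 0.68],
  [0, 0, 7, 0, 0.68],
  [0, 0, 7, 0, 0.68],
  [0, 0, 0, 0, 0.68],
  [0, 0, -50, 0, 0.68],
  [0, 0, -100, 0, 0.68],
  [0, 0, -100, 0, 0.68],
])

```text
clock: 10.65
tool_pos: [0.5438, 0.0636, 0.1877]
tool_rot: [[0.779, -0.626, 0.013], [-0.626, -0.779, -0.001], [0.011, -0.007, -1.0]]
force: [0.1, -0.7, 1.0]
opening: 0.677
finger_force: 0.0
```

Run:
```python
from h import *
c=ctrl.camera("top");shakers(c);cv2.imwrite("pics/t2.png",c["image"][:,:,::-1])
to(.4629,.2971,.185,-129)
```

```text
orange [426.2908 328.719 ] 306 xy [ 0.375  -0.2961] w,len 0.0449 0.0436
green [432.5993 291.1852] 297 xy [ 0.4594 -0.3147] w,len 0.0445 0.0434
blue [164.5825 296.9256] 309 xy [0.4629 0.2971] w,len 0.0446 0.0444
black [178.7302 298.6825] 63 xy [0.456  0.2551] w,len 0.0417 0.0198
black [137.9911 338.5536] 336 xy [0.3708 0.3572] w,len 0.0453 0.0461
black [152.1158 337.0632] 95 xy [0.3741 0.318 ] w,len 0.0445 0.0249
inc mm [-207.9 -132.4   -1.6] turn 0.004 deg 0.2 curdir -128.8 q [-0.1   0.17  1.74  0.    1.23  2.15] clk 10.7
```

View pics/t2.png

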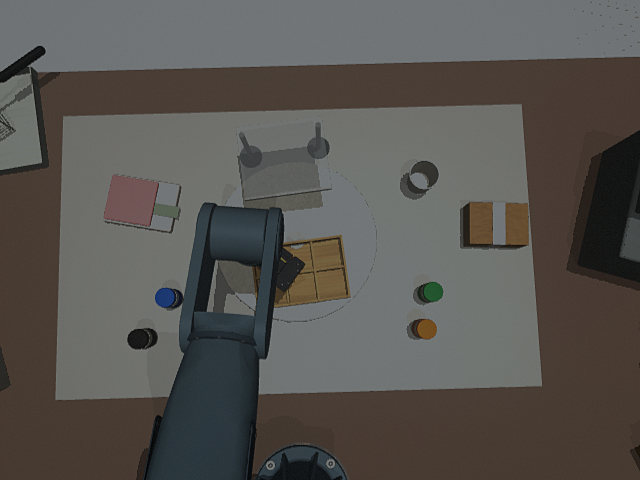

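The rack is still at the loading stop, with red hidden under the wrist. Blue (165,297) and black (138,338) haven't moved. Blue is next.

Call:
drive_tool([
  [-35, -22, 0, 0, 0.8],
  [-80, -50, 0, 0, 0.8],
  [-120, -76, 0, 0, 0.8],
  [-162, -103, 0, 0, 0.8],
  [-200, -127, 0, 0, 0.8],
  [-208, -132, 0, 0, 0.8],
  [-208, -132, 0, 0, 0.8],
  [-208, -132, 45, 0, 0.8],
  [-208, -132, 90, 0, 0.8],
  [-208, -132, 130, 0, 0.8],
  [-208, -132, 143, 0, 0.8],
  [-208, -132, 143, 0, 0.8],
])

```text
clock: 11.9
tool_pos: [0.4586, 0.2951, 0.0346]
tool_rot: [[0.778, -0.628, -0.005], [-0.628, -0.778, -0.002], [-0.002, 0.005, -1.0]]
force: [-0.0, 0.1, 0.8]
opening: 0.802
finger_force: 0.0
```

Call:
drive_tool([
  [0, 0, 0, 0, 0.8],
  [0, 0, 0, 0, 0],
  [0, 0, 0, 0, 0],
  [0, 0, 0, 0, 0],
  [0, 0, 0, 0, 0],
  [0, 0, 0, 0, 0],
  [0, 0, -45, 0, 0],
  [0, 0, -95, 0, 0],
  [0, 0, -145, 0, 0],
  [0, 0, -160, 0, 0],
  [0, 0, -160, 0, 0],
])

```text
clock: 13.0
tool_pos: [0.4612, 0.2979, 0.1997]
tool_rot: [[0.779, -0.626, 0.006], [-0.626, -0.78, 0.002], [0.003, -0.005, -1.0]]
force: [0.7, -0.3, -1.1]
opening: 0.517
finger_force: 25.0
```

Run:
```python
from h import *
to(*cell(1,1),.2,-129)
c=ctrl.camera("top");shakers(c,.121)
```

```text
inc mm [258.8 183.   -0.5] turn 0.004 deg 0.2 curdir -128.8 q [ 0.36  0.16  1.72 -0.    1.26  2.6 ] clk 13.0
red [264.1667 259.6069] 318 xy [0.5386 0.0653] w,len 0.0447 0.0431
orange [426.2908 328.719 ] 306 xy [ 0.376  -0.2889] w,len 0.0437 0.0424
green [432.6141 291.2148] 298 xy [ 0.4576 -0.3071] w,len 0.0438 0.0422
```

Call:
drive_tool([
  [35, 25, 0, 0, 0],
  [75, 53, 0, 0, 0],
  [115, 81, 0, 0, 0],
  [155, 110, 0, 0, 0],
  [195, 138, 0, 0, 0],
  [230, 163, 0, 0, 0],
  [252, 178, 0, 0, 0],
  [259, 183, 0, 0, 0],
  [259, 183, 0, 0, 0],
  [259, 183, 40, 0, 0],
  [259, 183, 80, 0, 0],
  [259, 183, 110, 0, 0],
])

```text
clock: 14.25
tool_pos: [0.5445, -0.0054, 0.0834]
tool_rot: [[0.78, -0.625, -0.004], [-0.625, -0.78, 0.001], [-0.004, 0.001, -1.0]]
force: [0.3, 0.4, -0.8]
opening: 0.515
finger_force: 25.0
```

Call:
drive_tool([
  [0, 0, 6, 0, 0],
  [0, 0, 12, 0, 0],
  [0, 0, 12, 0, 0],
  [0, 0, 12, 0, 0],
])

```text
clock: 14.65
tool_pos: [0.548, -0.0076, 0.0762]
tool_rot: [[0.78, -0.626, 0.002], [-0.626, -0.78, -0.0], [0.002, -0.001, -1.0]]
force: [0.3, -1.0, -0.7]
opening: 0.515
finger_force: 25.0
```

Call:
drive_tool([
  [0, 0, 2, 0, 0],
  [0, 0, 3, 0, 0],
  [0, 0, 3, 0, 0],
  [0, 0, 3, 0, 0.68],
  [0, 0, 3, 0, 0.68],
  [0, 0, 3, 0, 0.68],
  [0, 0, 0, 0, 0.68],
  [0, 0, -50, 0, 0.68],
  [0, 0, -100, 0, 0.68],
  [0, 0, -110, 0, 0.68],
  [0, 0, -110, 0, 0.68],
  [0, 0, -110, 0, 0.68],
])

```text
clock: 15.85
tool_pos: [0.5461, -0.0076, 0.1835]
tool_rot: [[0.779, -0.627, -0.002], [-0.627, -0.779, 0.0], [-0.002, 0.001, -1.0]]
force: [-1.0, 0.4, -1.0]
opening: 0.684
finger_force: 0.0
```

Run:
```python
from h import *
c=ctrl.camera("top");shakers(c)
to(.3706,.3572,.185,-129)
```

```text
red [263.9958 260.2395] 238 xy [0.5427 0.0692] w,len 0.0459 0.0442
orange [426.2908 328.719 ] 306 xy [ 0.375  -0.2961] w,len 0.0449 0.0436
green [432.5671 291.1779] 298 xy [ 0.4594 -0.3147] w,len 0.0445 0.0434
black [137.9791 338.5821] 335 xy [0.3708 0.3572] w,len 0.0453 0.0461
black [152.1522 336.9348] 92 xy [0.3741 0.318 ] w,len 0.0445 0.0247
inc mm [-364.9 -174.6   -1.4] turn 0.003 deg 0.2 curdir -128.8 q [-0.23  0.18  1.73  0.    1.24  2.02] clk 15.9
```

Call:
drive_tool([
  [-40, -19, 0, 0, 0.8],
  [-85, -41, 0, 0, 0.8],
  [-130, -62, 0, 0, 0.8],
  [-175, -84, 0, 0, 0.8],
  [-220, -105, 0, 0, 0.8],
  [-265, -127, 0, 0, 0.8],
  [-310, -148, 0, 0, 0.8],
  [-345, -165, 0, 0, 0.8],
  [-365, -174, 0, 0, 0.8],
  [-365, -174, 0, 0, 0.8],
  [-365, -174, 0, 0, 0.8],
  [-365, -174, 0, 0, 0.8],
])

```text
clock: 17.1
tool_pos: [0.3715, 0.3554, 0.1837]
tool_rot: [[0.779, -0.627, -0.002], [-0.627, -0.779, -0.001], [-0.0, 0.002, -1.0]]
force: [-0.4, -0.2, 0.7]
opening: 0.797
finger_force: 0.0
```

Run:
```python
from h import *
c=ctrl.camera("top");shakers(c,.121);shakers(c)
to(.3706,.3572,.039,-129)
```

```text
red [264.0883 259.6025] 317 xy [0.5386 0.0653] w,len 0.0447 0.0431
orange [426.3224 328.7763] 304 xy [ 0.376  -0.2889] w,len 0.0437 0.0424
green [432.5819 291.2074] 299 xy [ 0.4576 -0.3071] w,len 0.0438 0.0422
blue [297.3355 254.3514] 313 xy [ 0.5489 -0.0092] w,len 0.0459 0.0443
black [421.8261 292.6957] 69 xy [ 0.4524 -0.2784] w,len 0.0423 0.0266
red [264.0883 259.6025] 317 xy [0.5427 0.0692] w,len 0.0459 0.0443
orange [426.3224 328.7763] 304 xy [ 0.375  -0.2961] w,len 0.0449 0.0436
green [432.5819 291.2074] 299 xy [ 0.4591 -0.3148] w,len 0.045 0.0434
blue [297.3355 254.3514] 313 xy [ 0.5535 -0.0077] w,len 0.0471 0.0455
black [421.8261 292.6957] 69 xy [ 0.4537 -0.2853] w,len 0.0435 0.0274
inc mm [ -2.   -0.9 145. ] turn 0.002 deg 0.1 curdir -128.9 q [ 0.53  0.1   1.81 -0.    1.23  2.78] clk 17.1
```

Call:
drive_tool([
  [-2, -1, 45, 0, 0.8],
  [-2, -1, 90, 0, 0.8],
  [-2, -1, 130, 0, 0.8],
  [-2, -1, 144, 0, 0.8],
  [-2, -1, 144, 0, 0.8],
  [-2, -1, 144, 0, 0.8],
  [-2, -1, 144, 0, 0],
  [-2, -1, 144, 0, 0],
  [-2, -1, 144, 0, 0],
  [-2, -1, 144, 0, 0],
  [-2, -1, 144, 0, 0],
  [-2, -1, 144, 0, 0],
])

```text
clock: 18.35
tool_pos: [0.3711, 0.359, 0.0418]
tool_rot: [[0.779, -0.626, 0.001], [-0.626, -0.779, 0.001], [0.001, -0.001, -1.0]]
force: [-1.4, 0.1, 7.4]
opening: 0.517
finger_force: 25.0
```

Call:
drive_tool([
  [0, 0, -35, 0, 0],
  [0, 0, -80, 0, 0],
  [0, 0, -130, 0, 0],
  [0, 0, -160, 0, 0],
  [0, 0, -160, 0, 0],
  [0, 0, -160, 0, 0],
])

```text
clock: 18.95
tool_pos: [0.3704, 0.3586, 0.2007]
tool_rot: [[0.779, -0.626, 0.001], [-0.626, -0.779, 0.0], [0.0, -0.001, -1.0]]
force: [-1.0, 0.5, -2.0]
opening: 0.514
finger_force: 25.0
```

Run:
```python
from h import *
to(*cell(0,2),.2,-129)
```

```text
inc mm [267.2 173.4   0.7] turn 0.004 deg 0.2 curdir -128.8 q [0.54 0.09 1.79 0.   1.26 2.79] clk 18.9
```

Call:
drive_tool([
  [35, 23, 0, 0, 0],
  [76, 49, 0, 0, 0],
  [118, 76, 0, 0, 0],
  [160, 104, 0, 0, 0],
  [200, 130, 0, 0, 0],
  [238, 154, 0, 0, 0],
  [260, 169, 0, 0, 0],
  [267, 173, 0, 0, 0],
  [267, 173, 0, 0, 0],
  [267, 173, 40, 0, 0],
  [267, 173, 80, 0, 0],
  [267, 173, 108, 0, 0],
])

```text
clock: 20.15
tool_pos: [0.4677, 0.0584, 0.0896]
tool_rot: [[0.78, -0.625, -0.004], [-0.625, -0.78, 0.001], [-0.004, 0.002, -1.0]]
force: [0.8, 0.1, -0.7]
opening: 0.516
finger_force: 25.0
```

Call:
drive_tool([
  [0, 0, 6, 0, 0],
  [0, 0, 12, 0, 0],
  [0, 0, 12, 0, 0],
  [0, 0, 12, 0, 0],
])

```text
clock: 20.55
tool_pos: [0.4712, 0.0567, 0.082]
tool_rot: [[0.78, -0.626, 0.002], [-0.626, -0.78, -0.0], [0.002, -0.001, -1.0]]
force: [0.1, 1.2, -0.3]
opening: 0.516
finger_force: 25.0
```

Call:
drive_tool([
  [0, 0, 3, 0, 0],
  [0, 0, 5, 0, 0],
  [0, 0, 5, 0, 0],
  [0, 0, 5, 0, 0.68],
  [0, 0, 5, 0, 0.68],
  [0, 0, 5, 0, 0.68],
  [0, 0, 3, 0, 0.68],
  [0, 0, -50, 0, 0.68],
  [0, 0, -100, 0, 0.68],
  [0, 0, -115, 0, 0.68],
  [0, 0, -115, 0, 0.68],
  [0, 0, -115, 0, 0.68],
])

```text
clock: 21.75
tool_pos: [0.4699, 0.0565, 0.1952]
tool_rot: [[0.779, -0.627, -0.0], [-0.627, -0.779, 0.0], [-0.0, 0.0, -1.0]]
force: [-1.0, -0.4, -0.3]
opening: 0.682
finger_force: 0.0
```

Run:
```python
from h import *
c=ctrl.camera("top");shakers(c)
to(.4594,-.3147,.19,-129);to(.375,-.2961,.19,-129)
```

```text
orange [426.316  328.7394] 307 xy [ 0.375  -0.2961] w,len 0.0449 0.0436
green [432.612  291.2475] 299 xy [ 0.4591 -0.3148] w,len 0.045 0.0434
blue [297.3481 254.4209] 316 xy [ 0.5535 -0.0077] w,len 0.0471 0.0455
inc mm [225.  295.5   4.2] turn 0.003 deg 0.2 curdir -128.8 q [-0.13 -0.    1.9  -0.    1.25  2.12] clk 21.8
inc mm [147.6 333.9   4.4] turn 0.003 deg 0.2 curdir -128.8 q [-0.13 -0.    1.9  -0.    1.25  2.12] clk 21.8
```

Call:
drive_tool([
  [23, 30, 0, 0, 0.68],
  [52, 68, 0, 0, 0.8],
  [80, 105, 0, 0, 0.8],
  [108, 142, 0, 0, 0.8],
  [136, 179, 0, 0, 0.8],
  [164, 215, 0, 0, 0.8],
  [192, 252, 0, 0, 0.8],
  [215, 282, 4, 0, 0.8],
  [225, 295, 4, 0, 0.8],
  [225, 295, 4, 0, 0.8],
  [225, 295, 4, 0, 0.8],
  [225, 295, 4, 0, 0.8],
])

```text
clock: 23.0
tool_pos: [0.4608, -0.3124, 0.1912]
tool_rot: [[0.78, -0.625, -0.001], [-0.625, -0.78, 0.001], [-0.001, -0.001, -1.0]]
force: [-0.0, -0.6, 0.4]
opening: 0.802
finger_force: 0.0
```

Run:
```python
from h import *
to(.4592,-.3147,.040,-129)
c=ctrl.camera("top");shakers(c,.121)
```

```text
inc mm [  0.4   2.8 151.2] turn 0.005 deg 0.3 curdir -128.7 q [-0.81  0.19  1.7   0.    1.26  1.44] clk 23.0
red [264.1713 259.6822] 321 xy [0.5386 0.0653] w,len 0.0447 0.0446
blue [297.278 254.377] 313 xy [ 0.5488 -0.0089] w,len 0.0456 0.0443
black [269.4438 290.6601] 356 xy [0.4697 0.056 ] w,len 0.0457 0.0489
black [433.2444 362.5926] 135 xy [ 0.291 -0.322] w,len 0.0578 0.1056
```

Call:
drive_tool([
  [0, 2, 45, 0, 0.8],
  [0, 2, 90, 0, 0.8],
  [0, 2, 135, 0, 0.8],
  [0, 2, 150, 0, 0.8],
  [0, 2, 150, 0, 0.8],
  [0, 2, 150, 0, 0.8],
  [0, 2, 150, 0, 0],
  [0, 2, 150, 0, 0],
  [0, 2, 150, 0, 0],
  [0, 2, 150, 0, 0],
  [0, 2, 150, 0, 0],
  [0, 2, 150, 0, 0],
])

```text
clock: 24.25
tool_pos: [0.4601, -0.3167, 0.0429]
tool_rot: [[0.779, -0.627, 0.001], [-0.627, -0.779, -0.001], [0.002, 0.0, -1.0]]
force: [-0.5, 0.5, 6.7]
opening: 0.513
finger_force: 25.0
```

Call:
drive_tool([
  [0, 0, -35, 0, 0],
  [0, 0, -80, 0, 0],
  [0, 0, -130, 0, 0],
  [0, 0, -160, 0, 0],
  [0, 0, -160, 0, 0],
  [0, 0, -160, 0, 0],
])

```text
clock: 24.85
tool_pos: [0.4592, -0.3159, 0.2016]
tool_rot: [[0.779, -0.627, 0.0], [-0.627, -0.779, -0.0], [0.0, 0.0, -1.0]]
force: [-0.0, -0.3, -2.0]
opening: 0.518
finger_force: 25.0
```

Run:
```python
from h import *
to(*cell(1,0),.2,-129)
```

```text
inc mm [ -74.1 -246.4    1.5] turn 0.003 deg 0.2 curdir -128.8 q [-0.82  0.18  1.69 -0.    1.27  1.43] clk 24.9
```

Call:
drive_tool([
  [-9, -30, 0, 0, 0],
  [-20, -68, 0, 0, 0],
  [-33, -110, 0, 0, 0],
  [-46, -152, 0, 0, 0],
  [-57, -190, 0, 0, 0],
  [-67, -222, 0, 0, 0],
  [-72, -240, 0, 0, 0],
  [-74, -246, 0, 0, 0],
  [-74, -246, 0, 0, 0],
  [-74, -246, 40, 0, 0],
  [-74, -246, 80, 0, 0],
  [-74, -246, 110, 0, 0],
])

```text
clock: 26.05
tool_pos: [0.5539, -0.0789, 0.0887]
tool_rot: [[0.778, -0.628, -0.003], [-0.628, -0.778, 0.001], [-0.003, 0.001, -1.0]]
force: [0.1, 0.1, -2.7]
opening: 0.515
finger_force: 25.0
```

Call:
drive_tool([
  [0, 0, 6, 0, 0],
  [0, 0, 12, 0, 0],
  [0, 0, 14, 0, 0],
  [0, 0, 14, 0, 0],
])

```text
clock: 26.45
tool_pos: [0.5568, -0.0786, 0.079]
tool_rot: [[0.779, -0.627, 0.002], [-0.627, -0.779, -0.001], [0.002, -0.001, -1.0]]
force: [0.7, -0.1, -1.6]
opening: 0.514
finger_force: 25.0
```

Call:
drive_tool([
  [0, 0, 2, 0, 0],
  [0, 0, 2, 0, 0],
  [0, 0, 2, 0, 0],
  [0, 0, 2, 0, 0.68],
  [0, 0, 2, 0, 0.68],
  [0, 0, 2, 0, 0.68],
  [0, 0, 0, 0, 0.68],
  [0, 0, -50, 0, 0.68],
  [0, 0, -100, 0, 0.68],
  [0, 0, -115, 0, 0.68],
  [0, 0, -115, 0, 0.68],
  [0, 0, -115, 0, 0.68],
])

```text
clock: 27.65
tool_pos: [0.5552, -0.0776, 0.1915]
tool_rot: [[0.779, -0.627, -0.001], [-0.627, -0.779, 0.001], [-0.001, 0.0, -1.0]]
force: [-0.0, -0.9, 0.2]
opening: 0.68
finger_force: 0.0
```

Run:
```python
from h import *
c=ctrl.camera("top");shakers(c)
to(.375,-.2961,.19,-129)
```

```text
red [263.5699 259.4337] 279 xy [0.5427 0.0691] w,len 0.0459 0.0426
orange [426.2908 328.719 ] 306 xy [ 0.375  -0.2961] w,len 0.0449 0.0436
blue [299.1551 254.9143] 245 xy [ 0.5524 -0.0095] w,len 0.0445 0.0439
black [365.2955 261.7595] 291 xy [ 0.5562 -0.1769] w,len 0.0454 0.0991
inc mm [ -3.  283.    0.9] turn 0.003 deg 0.2 curdir -128.8 q [-0.35  0.2   1.69  0.    1.26  1.9 ] clk 27.7
```

Call:
drive_tool([
  [0, 35, 0, 0, 0.68],
  [0, 80, 0, 0, 0.8],
  [-1, 125, 0, 0, 0.8],
  [-1, 170, 0, 0, 0.8],
  [-2, 215, 0, 0, 0.8],
  [-3, 255, 0, 0, 0.8],
  [-3, 277, 0, 0, 0.8],
  [-3, 283, 0, 0, 0.8],
  [-3, 283, 0, 0, 0.8],
  [-3, 283, 0, 0, 0.8],
  [-3, 283, 0, 0, 0.8],
])

```text
clock: 28.8
tool_pos: [0.3768, -0.2954, 0.1922]
tool_rot: [[0.78, -0.625, -0.0], [-0.625, -0.78, 0.001], [-0.001, -0.001, -1.0]]
force: [-0.5, 0.3, -0.0]
opening: 0.799
finger_force: 0.0
```

Run:
```python
from h import *
to(.375,-.2961,.040,-129)
c=ctrl.camera("top");shakers(c,.121);cv2.imwrite("pics/t3.png",c["image"][:,:,::-1])
```

```text
inc mm [ -0.9   1.7 152.2] turn 0.005 deg 0.3 curdir -128.7 q [-0.91  0.01  1.89  0.    1.24  1.33] clk 28.8
red [264.3924 259.7247] 316 xy [0.5392 0.0647] w,len 0.0463 0.0446
green [327.7051 250.1891] 312 xy [ 0.5555 -0.077 ] w,len 0.0459 0.0433
blue [297.4409 254.3259] 313 xy [ 0.5489 -0.0092] w,len 0.0459 0.0443
black [269.5352 290.8197] 355 xy [0.4701 0.0557] w,len 0.0446 0.0498
```

View pics/t3.png

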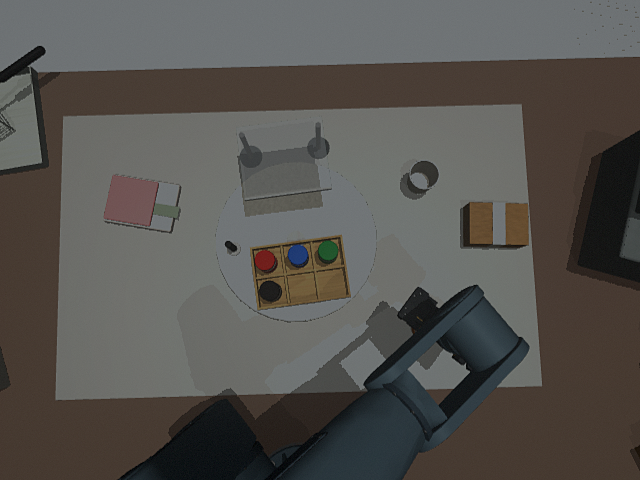

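Red (264,260), blue (297,254), green (328,250) and black (269,291) stand in their cells. The handle is at (231,246), and the gripper is over orange.

Call:
drive_tool([
  [-1, 1, 45, 0, 0.8],
  [-1, 1, 90, 0, 0.8],
  [-1, 1, 135, 0, 0.8],
  [-1, 1, 151, 0, 0.8],
  [-1, 1, 151, 0, 0.8],
  [-1, 1, 151, 0, 0.8],
  [-1, 1, 151, 0, 0],
  [-1, 1, 151, 0, 0],
  [-1, 1, 151, 0, 0],
  [-1, 1, 151, 0, 0],
  [-1, 1, 151, 0, 0],
  [-1, 1, 151, 0, 0],
])

```text
clock: 30.05
tool_pos: [0.3754, -0.2974, 0.0427]
tool_rot: [[0.779, -0.627, 0.001], [-0.627, -0.779, -0.001], [0.002, 0.0, -1.0]]
force: [-0.4, 1.8, 7.3]
opening: 0.516
finger_force: 25.0
```

Call:
drive_tool([
  [0, 0, -35, 0, 0],
  [0, 0, -80, 0, 0],
  [0, 0, -130, 0, 0],
  [0, 0, -160, 0, 0],
  [0, 0, -160, 0, 0],
  [0, 0, -160, 0, 0],
])

```text
clock: 30.65
tool_pos: [0.3747, -0.2967, 0.2016]
tool_rot: [[0.779, -0.627, 0.0], [-0.627, -0.779, -0.001], [0.001, 0.0, -1.0]]
force: [0.6, 0.9, -2.3]
opening: 0.518
finger_force: 25.0
```

Run:
```python
from h import *
to(*cell(0,1),.2,-129);to(*cell(0,0),.2,-129)
```

```text
inc mm [ -96.6 -284.4    1.5] turn 0.003 deg 0.2 curdir -128.8 q [-0.92 -0.    1.88 -0.    1.26  1.33] clk 30.6
inc mm [ -46.4 -234.2    1.6] turn 0.003 deg 0.2 curdir -128.8 q [-0.92 -0.    1.88 -0.    1.26  1.33] clk 30.6
```

Call:
drive_tool([
  [-6, -30, 0, 0, 0],
  [-14, -70, 0, 0, 0],
  [-23, -115, 0, 0, 0],
  [-31, -158, 0, 0, 0],
  [-39, -196, 0, 0, 0],
  [-44, -222, 0, 0, 0],
  [-46, -234, 0, 0, 0],
  [-46, -234, 0, 0, 0],
  [-46, -234, 0, 0, 0],
  [-46, -234, 40, 0, 0],
  [-46, -234, 80, 0, 0],
  [-46, -234, 110, 0, 0],
])

```text
clock: 31.85
tool_pos: [0.484, -0.0868, 0.0895]
tool_rot: [[0.778, -0.628, -0.002], [-0.628, -0.778, 0.0], [-0.002, 0.001, -1.0]]
force: [0.4, 0.6, -1.9]
opening: 0.517
finger_force: 25.0
```

Call:
drive_tool([
  [0, 0, 6, 0, 0],
  [0, 0, 12, 0, 0],
  [0, 0, 14, 0, 0],
  [0, 0, 14, 0, 0],
])

```text
clock: 32.25
tool_pos: [0.4865, -0.0863, 0.0789]
tool_rot: [[0.779, -0.627, 0.002], [-0.627, -0.779, -0.001], [0.002, -0.001, -1.0]]
force: [-0.1, 0.2, -1.0]
opening: 0.513
finger_force: 25.0
```

Call:
drive_tool([
  [0, 0, 2, 0, 0],
  [0, 0, 2, 0, 0],
  [0, 0, 2, 0, 0],
  [0, 0, 2, 0, 0.68],
  [0, 0, 2, 0, 0.68],
  [0, 0, 2, 0, 0.68],
  [0, 0, 0, 0, 0.68],
  [0, 0, -50, 0, 0.68],
  [0, 0, -100, 0, 0.68],
  [0, 0, -115, 0, 0.68],
  [0, 0, -115, 0, 0.68],
  [0, 0, -115, 0, 0.68],
])

```text
clock: 33.45
tool_pos: [0.4852, -0.0853, 0.192]
tool_rot: [[0.779, -0.627, -0.001], [-0.627, -0.779, 0.0], [-0.001, 0.0, -1.0]]
force: [-0.7, 0.3, -0.3]
opening: 0.677
finger_force: 0.0
```

Run:
```python
from h import *
c=ctrl.camera("top");shakers(c,.121)
g=cv2.cvtColor(c["image"],cv2.COLOR_RGB2GRAY)[236:258,220:242];v,u=np.nonzero(g<50);uv=np.c_[u+220,v+236]
# outermost end of the black streak = post top
top=uv[uv[:,0]<=uv[:,0].min()+8].mean(0);H=ray(c,top,.12)[0];print(uv.min(0),uv.max(0),H)
d=H[:2]-[.592,-.002];print(np.linalg.norm(d),np.degrees(np.arctan2(d[1],d[0])))
a=np.radians(96.2);p=np.array([.592+.15*np.cos(a),-.002+.15*np.sin(a)]);print(p);to(*p,.2,41);to(*p,.087,41)
```

```text
red [264.3754 259.8479] 309 xy [0.5386 0.0653] w,len 0.0447 0.0446
black [269.8383 290.9003] 371 xy [0.4697 0.0559] w,len 0.0456 0.0489
black [372.7898 299.7102] 176 xy [ 0.4419 -0.1787] w,len 0.0598 0.0615
[225 241] [236 251] [0.5726 0.1427 0.12  ]
0.14599108123357105 97.63303115339316
[0.5758 0.1471]
inc mm [ -74.4 -238.1   -8.9] turn 0.178 deg 10.2 curdir -128.8 q [-0.42  0.05  1.86  0.    1.24  1.83] clk 33.5
inc mm [ -74.1 -238.2  104.1] turn 0.178 deg 10.2 curdir -128.8 q [-0.42  0.05  1.86  0.    1.24  1.83] clk 33.5
```

Call:
drive_tool([
  [-12, -38, -9, 0, 0.5],
  [-26, -83, -9, 0.09, 0.5],
  [-40, -128, -9, 0.178, 0.5],
  [-54, -172, -9, 0.178, 0.5],
  [-67, -214, -9, 0.178, 0.5],
  [-74, -238, -9, 0.178, 0.5],
  [-74, -238, -9, 0.178, 0.5],
  [-74, -238, -9, 0.178, 0.5],
  [-74, -238, -9, 0.178, 0.5],
])

```text
clock: 34.4
tool_pos: [0.5761, 0.1452, 0.2003]
tool_rot: [[0.655, -0.755, -0.003], [-0.755, -0.655, -0.001], [-0.001, 0.002, -1.0]]
force: [-0.5, -0.7, -0.1]
opening: 0.499
finger_force: 0.0
```

Run:
```python
from h import *
c=ctrl.camera("top");shakers(c,.121)
to(.5758,.147,.087,41)
c=ctrl.camera("wrist");cv2.imwrite("pics/w2.png",c["image"][:,:,::-1]);print(proj(c,np.array([.5758,.1471,.12])))
```

```text
red [264.8885 259.965 ] 314 xy [0.5386 0.0653] w,len 0.0448 0.0447
orange [332.3402 281.3225] 338 xy [ 0.4869 -0.0861] w,len 0.0465 0.0479
green [327.6571 250.0865] 312 xy [ 0.557  -0.0771] w,len 0.0457 0.0446
blue [297.4409 254.3259] 313 xy [ 0.5489 -0.0092] w,len 0.0459 0.0443
black [269.688  290.7827] 359 xy [0.4701 0.0557] w,len 0.0447 0.0498
inc mm [ -1.8  -1.  113.8] turn -0.001 deg -0.1 curdir -139.1 q [ 0.05  0.26  1.59 -0.    1.29  2.47] clk 34.5
[311.8302 250.864 ]
```

View pics/w2.png

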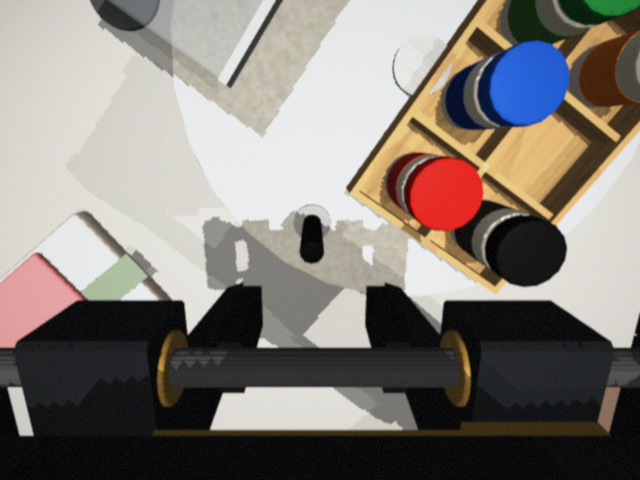

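All five shakers stand in the rack. The handle top at (311,250) is exactly where I predicted it, so I'll descend and grip.

Call:
drive_tool([
  [-2, -1, 45, 0, 0.5],
  [-2, -1, 90, 0, 0.5],
  [-2, -1, 113, 0, 0.5],
  [-2, -1, 113, 0, 0.5],
  [-2, -1, 113, 0, 0.5],
  [-2, -1, 113, 0, 0],
  [-2, -1, 113, 0, 0],
  [-2, -1, 113, 0, 0],
  [-2, -1, 113, 0, 0],
  [-2, -1, 113, 0, 0],
  [-2, -1, 113, 0, 0],
], newtons=30)

```text
clock: 35.6
tool_pos: [0.5767, 0.148, 0.0897]
tool_rot: [[0.656, -0.755, 0.0], [-0.755, -0.656, -0.001], [0.001, 0.0, -1.0]]
force: [-2.3, -3.3, 6.1]
opening: 0.168
finger_force: 30.0
```

Run:
```python
from h import *
p=np.array([98,101,105,110,116,122,128,134,140,146,151,156]);arc(p,(41+(p-96.2)*110/180),z=ctrl.get_obs()["tool_pos"][2])
```

```text
98 [-3.  5. -0.] -0.02
101 [-7. 12. -0.] -0.05
105 [-12.  21.  -0.] -0.09
110 [-17.  33.  -0.] -0.15
116 [-22.  48.  -0.] -0.21
122 [-25.  63.  -0.] -0.27
128 [-27.  79.  -0.] -0.34
134 [-27.  95.   0.] -0.4
140 [-25. 110.   0.] -0.47
146 [-22. 126.   0.] -0.53
151 [-18. 138.   0.] -0.58
156 [-13. 150.   0.] -0.64
```

Call:
drive_tool([
  [-3, 5, 0, -0.02, 0],
  [-7, 12, 0, -0.05, 0],
  [-12, 21, 0, -0.09, 0],
  [-17, 33, 0, -0.15, 0],
  [-22, 48, 0, -0.21, 0],
  [-25, 63, 0, -0.27, 0],
  [-27, 79, 0, -0.34, 0],
  [-27, 95, 0, -0.4, 0],
  [-25, 110, 0, -0.47, 0],
  [-22, 126, 0, -0.53, 0],
  [-18, 138, 0, -0.58, 0],
  [-13, 150, 0, -0.64, 0],
])

```text
clock: 36.8
tool_pos: [0.4541, 0.0608, 0.0897]
tool_rot: [[0.978, -0.21, 0.0], [-0.21, -0.978, 0.002], [-0.0, -0.002, -1.0]]
force: [-2.7, 5.5, 9.4]
opening: 0.172
finger_force: 30.0
```

Run:
```python
from h import *
o=ctrl.get_obs();d=o["tool_pos"][:2]-[.592,-.002];print(np.linalg.norm(d),np.degrees(np.arctan2(d[1],d[0])))
p=np.array([160,165,171,177,183,189,195,201,207,213,218,222]);arc(p,(41+(p-96.2)*110/180),z=ctrl.get_obs()["tool_pos"][2])
```

```text
0.15151884396897575 155.49847871597052
160 [-1. 12. -0.] -0.04
165 [-2. 25. -0.] -0.09
171 [-2. 41. -0.] -0.15
177 [-0. 56. -0.] -0.22
183 [ 3. 72. -0.] -0.28
189 [ 8. 87. -0.] -0.35
195 [ 14. 101.  -0.] -0.41
201 [ 22. 114.  -0.] -0.47
207 [ 32. 127.  -0.] -0.54
213 [ 42. 139.  -0.] -0.6
218 [ 52. 148.  -0.] -0.66
222 [ 60. 154.  -0.] -0.7
```

Call:
drive_tool([
  [-1, 12, 0, -0.04, 0],
  [-2, 25, 0, -0.09, 0],
  [-2, 41, 0, -0.15, 0],
  [0, 56, 0, -0.22, 0],
  [3, 72, 0, -0.28, 0],
  [8, 87, 0, -0.35, 0],
  [14, 101, 0, -0.41, 0],
  [22, 114, 0, -0.47, 0],
  [32, 127, 0, -0.54, 0],
  [42, 139, 0, -0.6, 0],
  [52, 148, 0, -0.66, 0],
  [60, 154, 0, -0.7, 0],
])

```text
clock: 38.0
tool_pos: [0.481, -0.1038, 0.0896]
tool_rot: [[0.883, 0.469, 0.001], [0.469, -0.883, -0.0], [0.001, 0.0, -1.0]]
force: [-2.0, 2.4, 9.0]
opening: 0.172
finger_force: 30.0
```

Run:
```python
from h import *
o=ctrl.get_obs();d=o["tool_pos"][:2]-[.592,-.002];print(np.linalg.norm(d),np.degrees(np.arctan2(d[1],d[0])))
p=np.array([225,230,236,242,248,253,258,262,266,269,271,273]);arc(p,(41+(p-96.2)*110/180),z=ctrl.get_obs()["tool_pos"][2])
```

```text
0.15055113223426766 -137.47510954635047
225 [2. 6. 0.] -0.03
230 [ 7. 18.  0.] -0.08
236 [13. 33.  0.] -0.15
242 [21. 46.  0.] -0.21
248 [31. 59.  0.] -0.28
253 [40. 68.  0.] -0.33
258 [49. 77.  0.] -0.38
262 [58. 84.  0.] -0.43
266 [66. 89.  0.] -0.47
269 [73. 93.  0.] -0.5
271 [78. 96.  0.] -0.52
273 [82. 98.  0.] -0.54
```

Call:
drive_tool([
  [2, 6, 0, -0.03, 0],
  [7, 18, 0, -0.08, 0],
  [13, 33, 0, -0.15, 0],
  [21, 46, 0, -0.21, 0],
  [31, 59, 0, -0.28, 0],
  [40, 68, 0, -0.33, 0],
  [49, 77, 0, -0.38, 0],
  [58, 84, 0, -0.43, 0],
  [66, 89, 0, -0.47, 0],
  [73, 93, 0, -0.5, 0],
  [78, 96, 0, -0.52, 0],
  [78, 96, 0, -0.52, 0],
])

```text
clock: 39.2
tool_pos: [0.5952, -0.152, 0.0897]
tool_rot: [[0.535, 0.845, 0.002], [0.845, -0.535, -0.001], [0.0, 0.002, -1.0]]
force: [-0.1, 0.5, 5.8]
opening: 0.174
finger_force: 30.0
```

Run:
```python
from h import *
o=ctrl.get_obs();d=o["tool_pos"][:2]-[.592,-.002];print(np.linalg.norm(d),np.degrees(np.arctan2(d[1],d[0]))%360)
p=np.array([273,274.5,276,277.5]);arc(p,(41+(p-96.2)*110/180),z=ctrl.get_obs()["tool_pos"][2])
```

```text
0.15003700701537903 271.2093896181853
273 [3. 4. 0.] -0.02
274 [5. 7. 0.] -0.04
276 [ 7. 10.  0.] -0.06
278 [10. 13.  0.] -0.07
```

Call:
drive_tool([
  [2, 2, 0, -0.02, 0],
  [3, 4, 0, -0.02, 0],
  [4, 6, 0, -0.04, 0],
  [5, 7, 0, -0.04, 0],
  [6, 9, 0, -0.06, 0],
  [7, 10, 0, -0.06, 0],
  [7, 10, 0, -0.06, 0],
  [7, 10, 0, -0.06, 0],
])

```text
clock: 40.0
tool_pos: [0.6066, -0.1515, 0.0897]
tool_rot: [[0.484, 0.875, 0.001], [0.875, -0.484, -0.001], [-0.0, 0.001, -1.0]]
force: [-1.3, -0.6, 6.4]
opening: 0.168
finger_force: 30.0
```

Run:
```python
from h import *
o=ctrl.get_obs();d=o["tool_pos"][:2]-[.592,-.002];print(np.linalg.norm(d),np.degrees(np.arctan2(d[1],d[0]))%360,o["force"])
p=np.array([276,277.5,279]);arc(p,(41+(p-96.2)*110/180),z=ctrl.get_obs()["tool_pos"][2])
```

```text
0.15019780182782072 275.56518866620615 [-1.3089 -0.6369  6.3525]
276 [1. 1. 0.] 0.0
278 [3. 4. 0.] -0.01
279 [5. 7. 0.] -0.03
```

Call:
drive_tool([
  [1, 1, 0, 0, 0],
  [1, 2, 0, 0, 0],
  [2, 3, 0, 0, 0],
  [3, 4, 0, 0, 0],
  [3, 5, 0, 0, 0],
  [3, 5, 0, 0, 0],
])

```text
clock: 40.6
tool_pos: [0.6101, -0.1509, 0.0896]
tool_rot: [[0.483, 0.875, -0.005], [0.875, -0.483, 0.0], [-0.002, -0.004, -1.0]]
force: [-11.9, 1.1, 13.5]
opening: 0.17
finger_force: 30.0
```

Run:
```python
from h import *
o=ctrl.get_obs();d=o["tool_pos"][:2]-[.592,-.002];print(np.linalg.norm(d),np.degrees(np.arctan2(d[1],d[0]))%360,o["force"])
```

```text
0.14998680000188563 276.9467544211504 [-11.9271   1.1356  13.5457]
```

Call:
drive_tool([
  [1, 1, 0, 0, 0],
  [2, 2, 0, 0, 0],
  [2, 3, 0, 0, 0],
  [2, 3, 0, 0, 0],
  [2, 3, 0, 0, 0],
])

```text
clock: 41.1
tool_pos: [0.6101, -0.1509, 0.0895]
tool_rot: [[0.483, 0.875, -0.013], [0.875, -0.484, 0.001], [-0.005, -0.012, -1.0]]
force: [-26.1, -1.0, 23.6]
opening: 0.171
finger_force: 30.0
```

Run:
```python
from h import *
o=ctrl.get_obs();d=o["tool_pos"][:2]-[.592,-.002];print(np.linalg.norm(d),np.degrees(np.arctan2(d[1],d[0]))%360,o["force"])
```

```text
0.15004863966159457 276.9463834138114 [-26.0704  -1.0067  23.5808]
```

Call:
drive_tool([
  [-1, -2, 0, 0, 0],
  [-2, -4, 0, 0, 0],
  [-2, -4, 0, 0, 0],
  [-2, -4, 0, 0, 0.45],
  [-2, -4, 0, 0, 0.45],
  [-2, -4, 0, 0, 0.45],
  [-2, -4, 0, 0, 0.45],
  [-2, -4, -40, 0, 0.45],
  [-2, -4, -80, 0, 0.45],
  [-2, -4, -110, 0, 0.45],
  [-2, -4, -110, 0, 0.45],
])

```text
clock: 42.2
tool_pos: [0.6143, -0.1518, 0.2045]
tool_rot: [[0.484, 0.875, 0.009], [0.875, -0.484, -0.004], [0.001, 0.01, -1.0]]
force: [0.1, -0.7, 0.2]
opening: 0.45
finger_force: 0.0
```

Run:
```python
from h import *
to(.40,-.33,.25)
```

```text
inc mm [-259.7 -100.8  -46.7] turn 0.0 deg 0 curdir -29.0 q [-0.43  0.33  1.49  0.    1.31  0.08] clk 42.2
```

Call:
drive_tool([
  [-35, -14, -20, 0, 0.45],
  [-80, -31, -46, 0, 0.45],
  [-125, -48, -46, 0, 0.45],
  [-170, -66, -46, 0, 0.45],
  [-215, -83, -46, 0, 0.45],
  [-250, -97, -46, 0, 0.45],
  [-260, -100, -46, 0, 0.45],
  [-260, -100, -46, 0, 0.45],
])

```text
clock: 43.0
tool_pos: [0.397, -0.3304, 0.244]
tool_rot: [[0.487, 0.873, -0.0], [0.873, -0.487, 0.001], [0.001, -0.001, -1.0]]
force: [-0.3, 0.9, -0.6]
opening: 0.452
finger_force: 0.0
```

Run:
```python
from h import *
c=ctrl.camera("top");im=c["image"];shakers(c,.121)
A=im[80:340,60:480];A=cv2.resize(A,None,fx=1.8,fy=1.8);cv2.imwrite("pics/t4.png",A[:,:,::-1])
s=ctrl.camera("scene");cv2.imwrite("pics/s4.png",s["image"][:,:,::-1])
h=cv2.cvtColor(im,cv2.COLOR_RGB2HSV);m=cv2.inRange(h[100:300,200:400],(8,60,30),(28,255,255))
k=np.vstack([q for q in cv2.findContours(m,0,2)[0] if cv2.contourArea(q)>20]);r=cv2.minAreaRect(k);B=ray(c,cv2.boxPoints(r)+[200,100],.065)[:,:2]
print(B,B.mean(0),[np.degrees(np.arctan2(*(B[i+1]-B[i])[::-1])) for i in(0,1)],np.linalg.norm(B[1]-B[0]),np.linalg.norm(B[2]-B[1]))
```

```text
red [323.4267 209.557 ] 307 xy [ 0.6486 -0.0705] w,len 0.0454 0.0437
green [260.4452 218.7194] 310 xy [0.6319 0.0722] w,len 0.0458 0.0444
blue [290.5916 214.9068] 311 xy [0.6385 0.0043] w,len 0.0458 0.0443
[[ 0.9363  0.2197]
 [ 0.9233 -0.261 ]
 [ 0.5773 -0.2458]
 [ 0.59    0.2203]] [ 0.7567 -0.0167] [np.float64(-91.54173537257837), np.float64(177.48398392382686)] 0.4809199145672213 0.34634965087285846
```

View pics/t4.png

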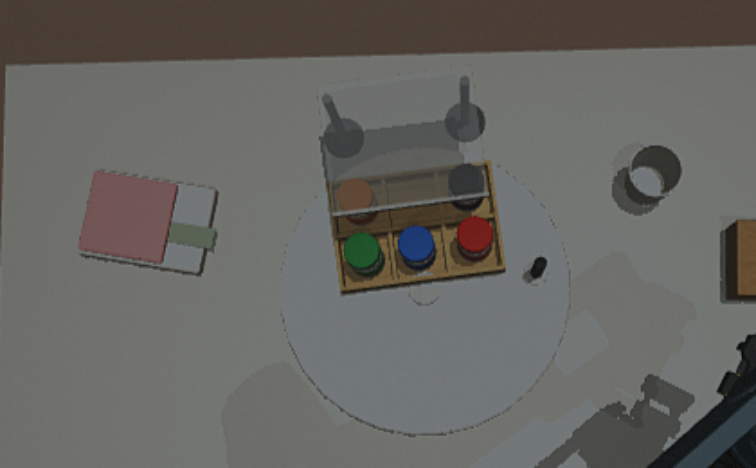

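View pics/s4.png

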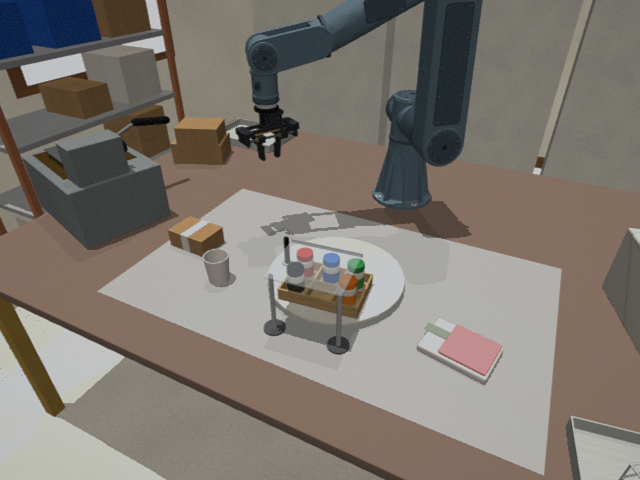

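Top view: the rack is under the guard with all five shakers upright. Green (362,252), blue (416,246) and red (475,237) are in front, with orange and black beneath the pane. The scene view agrees. The red–green line lies at the same angle as at loading, exactly half a turn on, and the scale, cup and carton haven't moved.

```bash
python3 -c "
from workcell import ctrl
print(ctrl.hand_in())"
```

```text
the job is handed in; nothing more can be done
None
```

The job is handed in: all five shakers on the table (blue, red, green, orange, black; no yellow) stand upright in the rack, one to a cell, the loaded rack is back under the guard against its serving stop, and the handle is released.

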